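# Put the lids back on the sample canisters

### The job

The washed sample canisters are dry: put each of the four lids on the canister it belongs to, by shape and size, so that every lid sits level and fully home on the rim with its plug in the mouth. Leave the canisters standing where they are.

Things in the scene. Friction and masses are not known exactly. Their poses are not given: they have to be found in the camera images.
- can_small: The smallest round canister: empty, open, clear walls with a grey collar around the rim, 66 mm outside diameter, 90 mm high, walls 4 mm (mouth 58 mm). Stands loose on the work surface, mouth up. Origin at the centre of its underside, z up; the rim lies 90 mm above the origin.
- can_medium: The middle-sized round canister: empty, open, clear walls with a grey collar around the rim, 90 mm outside diameter, 110 mm high, walls 4 mm (mouth 82 mm). Stands loose on the work surface, mouth up. Origin at the centre of its underside, z up; the rim lies 110 mm above the origin.
- can_large: The largest round canister: empty, open, clear walls with a grey collar around the rim, 114 mm outside diameter, 130 mm high, walls 4 mm (mouth 106 mm). Stands loose on the work surface, mouth up. Origin at the centre of its underside, z up; the rim lies 130 mm above the origin.
- can_square: The square canister: empty, open, clear walls with a grey collar around the rim, 90 x 90 mm outside, 100 mm high, walls 4 mm (mouth 82 x 82 mm), sides along its x and y. Stands loose on the work surface, mouth up. Origin at the centre of its underside, z up; the rim lies 100 mm above the origin.
- lid_small: Lid of the smallest round canister, white, about 50 g: round plate 74 mm across, 6 mm thick, tapered plug below (48 to 40 mm; 5 mm play in the mouth), central upright round grip 28 mm across on top. Origin: centre of the plug's underside, z up; on the table at first (plug down), 12 mm below the rim when home. Plug to 12 mm above the origin, plate 12 to 18, grip 18 to 48.
- lid_medium: Lid of the middle-sized round canister, white, about 80 g: round plate 98 mm across, 6 mm thick, tapered plug below (72 to 64 mm; 5 mm play in the mouth), central upright round grip 28 mm across on top. Origin: centre of the plug's underside, z up; on the table at first (plug down), 12 mm below the rim when home. Plug to 12 mm above the origin, plate 12 to 18, grip 18 to 48.
- lid_large: Lid of the largest round canister, white, about 120 g: round plate 122 mm across, 6 mm thick, tapered plug below (96 to 88 mm; 5 mm play in the mouth), central upright round grip 28 mm across on top. Origin: centre of the plug's underside, z up; on the table at first (plug down), 12 mm below the rim when home. Plug to 12 mm above the origin, plate 12 to 18, grip 18 to 48.
- lid_square: Lid of the square canister, white, about 90 g: 98 x 98 x 6 mm plate, 68 mm square plug below (7 mm play), bar grip on top, 44 mm along the lid's x, 22 mm along y (grasp across y). Fits in any quarter turn. Origin: centre of the plug's underside, z up; on the table at first (plug down), 12 mm below the rim when home. Plug to 12 mm above the origin, plate 12 to 18, grip 18 to 48.
There are look-alikes about, which are no part of the job. Leave any purple look-alike of the lid_square alone.

How it is judged:
By the outcome, as a careful person would: the job done as asked, in the order asked, and still so for the second after the job is handed in, with the robot touching nothing.
It also fails if it takes over 99 s, if anything falls off the work surface, if the arm or the gripper's body presses on something with over 40 N, if the wrist force passes 120 N, or if a joint passes its speed limit or range.

### The arm

A 6-joint arm with a two-finger parallel gripper is mounted at the origin on the work surface. World frame = base frame: x ahead of the robot, y to its left, z up, the work surface at z = 0. Lengths are in m, angles in rad, forces in N, time in s.
With the tool pointing down it reaches from about 0.35 to 0.85 m from the base axis. Payload 8.1 kg.
Tool frame: the origin (TCP) lies midway between the tips of the shut fingers; the grasp point (between the pads) lies 19 mm behind it; z points along the fingers, y is the direction in which the jaws open and shut (so a half turn about z gives the same grasp; the last joint's range is limited). The gripper opens to 85 mm and grips with 20 to 120 N. Pads are 22 mm wide; open, the fingers measure 114 mm over their backs; the gripper's body (76 mm by 85 mm) begins 54 mm behind the grasp point. The pads swing forward as they close: fully open they stand 13 mm farther back than shut.
Start: joints at [1.064, 0.13, 1.488, -0, 1.523, -0.085], TCP at [0.246, 0.547, 0.231] pointing down, gripper open.
Joint ranges: [-2.96, 2.96], [-0.89, 2.26], [0.02, 2.5], [-1.34, 4.48], [0, 2.73], [-2.66, 2.66]. Speed limits (rad/s): [2.39, 2.39, 2.79, 3.14, 3.14, 3.14].

### API

Orientations are given as a unit quaternion [w, x, y, z].
In Python, from cell import * gives the robot as it stands. Calls block until the motion is done:
- movep(position, orientation): joint-space move of the TCP to a pose.
- movel(position, rotation=None, velocity=0.15): straight line of the TCP; rotation=None keeps the orientation; velocity is the mean speed in m/s.
- set_joints(angles): joint-space move.
- open_gripper() and close(): open the fingers fully, or close them until they stop; the grip force is fixed at half the most.
- dwell(seconds).
- inverse_kinematics(position, orientation): joint angles nearest the present ones, or None.
- get_image(name): name is "scene" or "top" or "wrist"; returns (picture, depth): 480x640x3 uint8, red, green, blue; 480x640 float32, m along the optical axis (not along the pixel's ray), 0 where there is no reading.
- get_calibration(name): a dict with "K" (3x3 intrinsics, pixels), "R" (3x3) and "t" (3): a world point X has camera coordinates R X + t. Camera axes: x right, y down, z forward; pixel columns grow to the right and rows downward; lengths in m; the calibration is good to about 2 mm. A picture is of the moment at which its call begins: read the wrist's pose just before it. get_calibration takes no time and is no camera call; for the wrist camera it gives the pose at the moment of the call.
A pose or a line that the arm cannot do raises PlanningError and nothing moves.
- finish_job(): hands the job in, once; it reports no verdict.
Readings, each from a call of its own:
- get_time(): time.
- get_joints(): joint angles.
- get_qvel(): joint speeds.
- get_tau(): joint torques, N m.
- get_position(): TCP position.
- get_ee_rot(): TCP orientation.
- get_wrist_force(): force on the tool from outside, world axes, zero at the start.
- get_wrist_torque(): the same for the moment, N m.
- get_opening(): finger opening in m.
Only numpy, scipy, OpenCV 4.12 (cv2) and the standard library are available. Lean on these libraries where they do the work, as an engineer would, in place of code of your own. Each camera call takes 0.05 s, during which the arm holds its last target. There are 200 camera calls.

## Working session

There is one attempt and no reset: what is moved stays moved. The work goes in short steps, each a Python script; the robot and the scene stay as the last script left them, time stands still between calls to the robot, and variables do not carry over. Pictures are saved under pics/ and viewed, about 12 in all and at most 16, crops included, and the job is handed in when it is done.

```bash
ls; mkdir -p pics
python3 - <<'E'
from cell import *
import cv2,numpy as np
for n in("top","scene"):
    p,d=get_image(n); cv2.imwrite(f"pics/{n}0.png",p[:,:,::-1]); np.save(f"pics/{n}0.npy",d)
    c=get_calibration(n); print(n,c, (-c["R"].T@c["t"]))
print(get_ee_rot(),get_time())
E
```

```text
pics
top {'K': array([[547.78700782,   0.        , 320.94006788],
       [  0.        , 547.78700782, 247.73636896],
       [  0.        ,   0.        ,   1.        ]]), 'R': array([[ 0.00257357, -0.99998813,  0.00413823],
       [-0.99118088, -0.00309914, -0.13247965],
       [ 0.1324909 , -0.00376078, -0.99117709]]), 't': array([-0.02165295,  0.41912012,  1.11758564])} [ 0.26740965 -0.01615078  1.16333978]
scene {'K': array([[614.09207005,   0.        , 311.86746555],
       [  0.        , 614.09207005, 237.9756788 ],
       [  0.        ,   0.        ,   1.        ]]), 'R': array([[-0.31569674,  0.94885469,  0.00321475],
       [ 0.65509101,  0.22040609, -0.72268729],
       [-0.68643378, -0.22604407, -0.69116766]]), 't': array([ 0.14055386, -0.22983214,  1.66655466])} [1.33891278 0.29400602 0.98532008]
[-2.43508157e-04  2.09343573e-01  9.77841787e-01 -8.05222491e-04] 0.1
```

View pics/top0.png

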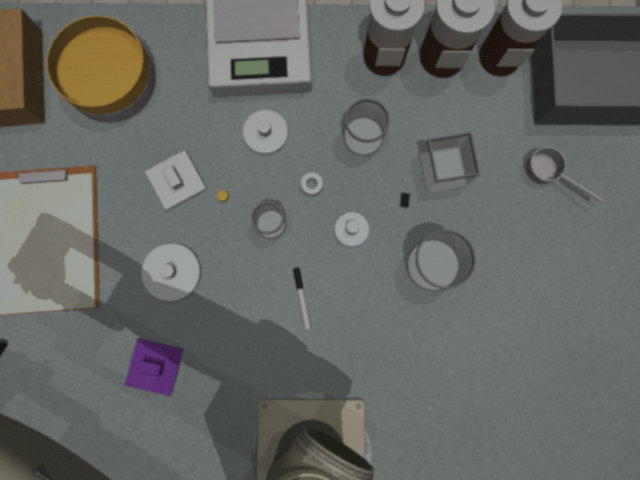

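View pics/scene0.png

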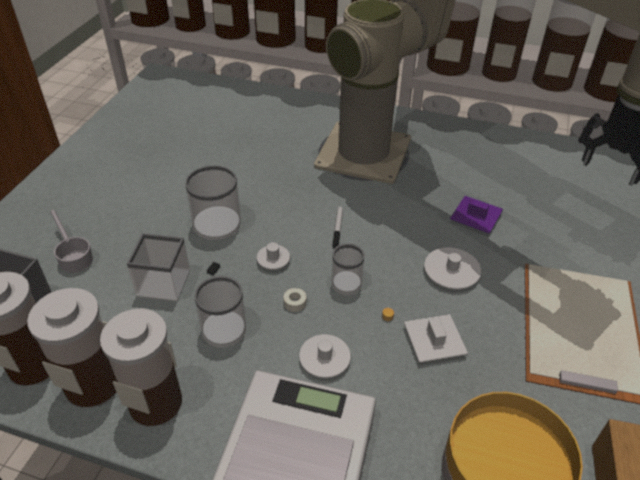

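The top view shows the lids: medium (265,132), small (352,229), large (171,272) and square (175,180). The rims are medium (366,121), square (449,158), large (445,257) and small (269,216). The purple look-alike is at (154,367). Next I'll fit them metrically using depth plus an overlay.

```bash
cat > h.py <<'E'
from cell import *
import cv2,numpy as np
from scipy.optimize import least_squares
def proj(c,X):
    x=np.atleast_2d(X)@c["R"].T+c["t"]; x=x@c["K"].T; return x[:,:2]/x[:,2:]
def ray(c,uv,z):
    d=c["R"].T@np.linalg.inv(c["K"])@np.array([uv[0],uv[1],1.]); o=-c["R"].T@c["t"]
    return o+d*(z-o[2])/d[2]
def cloud(c,d):
    v,u=np.mgrid[:480,:640]; P=np.stack([(u-c["K"][0,2])/c["K"][0,0],(v-c["K"][1,2])/c["K"][1,1],np.ones_like(u)],-1)*d[...,None]
    W=(P-c["t"])@c["R"]; W[d==0]=np.nan; return W
def circ(c,r,z):
    a=np.linspace(0,2*np.pi,73); return np.c_[c[0]+r*np.cos(a),c[1]+r*np.sin(a),a*0+z]
def sq(c,h,z,a):
    p=np.array([[1,1],[-1,1],[-1,-1],[1,-1],[1,1]])*h; R=np.array([[np.cos(a),-np.sin(a)],[np.sin(a),np.cos(a)]])
    return np.c_[p@R.T+np.array(c[:2]),np.full(5,z)]
# name: top px of plate/rim, height, outer half size
T={"lid_medium":((265,132),.018,.049),"lid_small":((352,229),.018,.037),"lid_large":((171,272),.018,.061),"lid_square":((175,180),.018,.049),
"can_medium":((366,121),.11,.045),"can_small":((269,216),.09,.033),"can_large":((445,257),.13,.057),"can_square":((449,158),.1,.045)}
E
python3 - <<'E'
from h import *
for cam in("top","scene"):
    c=get_calibration(cam); W=cloud(c,np.load(f"pics/{cam}0.npy")); g=cv2.imread(f"pics/{cam}0.png")
    ct=get_calibration("top")
    big=cv2.resize(g,None,fx=4,fy=4,interpolation=cv2.INTER_CUBIC)
    for n,(uv,z,r) in T.items():
        p=ray(ct,uv,z); lo,hi=(.013,.023) if "lid" in n else (z-.012,z+.006)
        m=(np.hypot(W[...,0]-p[0],W[...,1]-p[1])<r*1.6)&(W[...,2]>lo)&(W[...,2]<hi)
        Q=W[m]
        if len(Q)<10: print(cam,n,p.round(4),len(Q)); e=p;a=0
        else:
            (cx,cy),(w,h),a=cv2.minAreaRect(Q[:,:2].astype(np.float32)); a=np.radians(a)
            print(cam,n,"px",p[:2].round(4),"depth n",len(Q),"z",np.median(Q[:,2]).round(4),"rect",np.round([cx,cy,w,h,np.degrees(a)],4)); e=(cx,cy)
        o=sq(e,r,z,a) if "square" in n else circ(e,r,z)
        cv2.polylines(big,[np.int32((proj(c,o)+.5)*4*16)],True,(0,0,255),1,cv2.LINE_AA,4)
    if cam=="top":
        big=big[360:1240,520:1960]
    else: big=big[640:1560,480:1960]
    cv2.imwrite(f"pics/{cam}_ov.png",cv2.resize(big,(800,int(800*big.shape[0]/big.shape[1])),interpolation=cv2.INTER_AREA))
E
```

```text
top lid_medium px [0.6735 0.1015] depth n 1305 z 0.0176 rect [0.6765 0.1037 0.0966 0.0959 0.8133]
top lid_small px [ 0.4608 -0.0862] depth n 746 z 0.0178 rect [ 0.4628 -0.0835  0.0726  0.0719 45.2239]
top lid_large px [0.3682 0.2934] depth n 2377 z 0.0179 rect [ 0.3691  0.2965  0.1204  0.1203 45.5111]
top lid_square px [0.5659 0.2926] depth n 1712 z 0.0178 rect [ 0.568   0.2942  0.0994  0.0981 29.8333]
top can_medium px [ 0.6646 -0.1097] depth n 402 z 0.1082 rect [ 6.68900e-01 -1.10800e-01  8.64000e-02  9.00000e-02  8.94467e+01]
top can_small px [0.4743 0.0834] depth n 251 z 0.0887 rect [0.4734 0.0876 0.0649 0.0641 1.1366]
top can_large px [ 0.3885 -0.2559] depth n 534 z 0.1284 rect [ 0.3869 -0.2566  0.1129  0.1133 31.8541]
top can_square px [ 0.5918 -0.2764] depth n 609 z 0.098 rect [ 0.5967 -0.2851  0.0921  0.0919 10.0237]
scene lid_medium px [0.6735 0.1015] depth n 1400 z 0.0203 rect [ 0.677   0.1012  0.0999  0.0952 16.1495]
scene lid_small px [ 0.4608 -0.0862] depth n 435 z 0.0201 rect [ 0.4639 -0.0854  0.0696  0.073  19.8029]
scene lid_large px [0.3682 0.2934] depth n 1357 z 0.0206 rect [ 0.3694  0.294   0.122   0.1212 71.9353]
scene lid_square px [0.5659 0.2926] depth n 1507 z 0.0204 rect [ 0.5665  0.2922  0.1018  0.1002 29.4727]
scene can_medium px [ 0.6646 -0.1097] depth n 660 z 0.1081 rect [ 0.6691 -0.1121  0.0899  0.0911 87.9606]
scene can_small px [0.4743 0.0834] depth n 408 z 0.0885 rect [ 0.4742  0.0866  0.0675  0.0642 16.7433]
scene can_large px [ 0.3885 -0.2559] depth n 670 z 0.1274 rect [ 0.3874 -0.2584  0.1156  0.1166 76.0431]
scene can_square px [ 0.5918 -0.2764] depth n 813 z 0.0982 rect [ 0.5967 -0.2868  0.0977  0.093   9.9395]
```

View pics/top_ov.png

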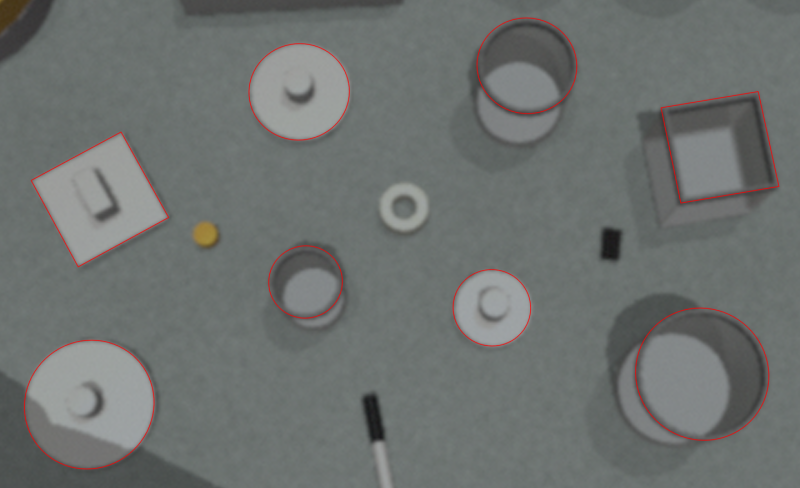

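View pics/scene_ov.png

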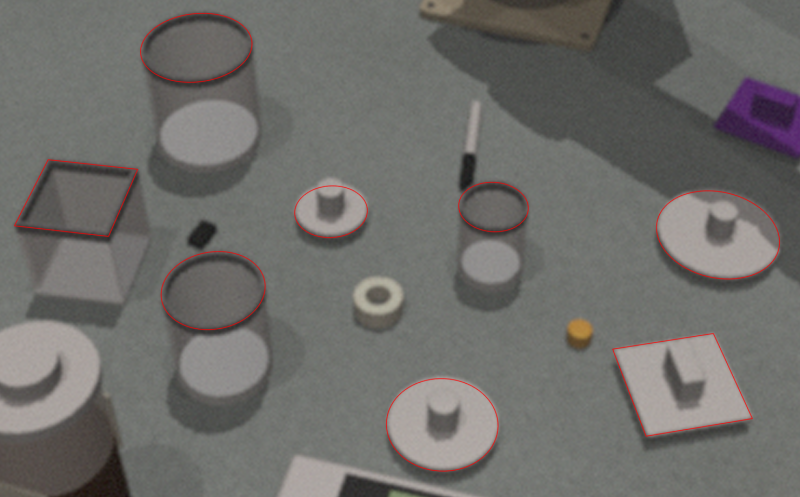

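The overlays match every rim and plate, and the two cameras agree within about 3 mm, against 5 mm of play. I'll average the two and do the small lid first.

```bash
cat >> h.py <<'E'
P={"lid_medium":(.6767,.1024),"lid_small":(.4633,-.0845),"lid_large":(.3692,.2952),"lid_square":(.5672,.2932),
"can_medium":(.669,-.1114),"can_small":(.4738,.0871),"can_large":(.3872,-.2575),"can_square":(.5967,-.286)}
def q(y):  # tool down, jaw axis at yaw y
    return [0,float(np.cos((y+np.pi/2)/2)),float(np.sin((y+np.pi/2)/2)),0.]
def qd(y):
    from scipy.spatial.transform import Rotation as R
    Y=np.array([np.cos(y),np.sin(y),0]);Z=np.array([0,0,-1.]);M=np.c_[np.cross(Y,Z),Y,Z]
    w=R.from_matrix(M).as_quat(); return [float(w[3]),*map(float,w[:3])]
def run(k):
    L,C=P["lid_"+k],P["can_"+k]; rim=T["can_"+k][1]
    yl,yc=np.arctan2(L[1],L[0]),np.arctan2(C[1],C[0])
    if k=="square": yl,yc=np.radians(-60.4),np.radians(-80.)
    zg=.022; zh=zg+rim-.012; up=zh+.06
    open_gripper() if get_opening()<.08 else None
    movep([*L,.13],qd(yl)); movel([*L,zg],velocity=.12)
    close(); print(k,"opening",get_opening(),"t",get_time())
    movel([*L,up],velocity=.2); movep([*C,up],qd(yc)); print("held",get_opening(),get_joints())
    movel([*C,zh+.012],velocity=.15); dwell(.2); f0=np.array(get_wrist_force())
    for i in range(16):
        z=zh+.011-.001*i; movel([*C,z],velocity=.03); f=np.array(get_wrist_force())-f0
        if f[2]>4: break
    print("stop dz",round(z-zh,4),"df",f.round(1),"opening",get_opening())
    open_gripper(); movel([*C,zh+.06],velocity=.15); print("t",get_time())
E
python3 - <<'E'
from h import *
print(qd(np.radians(65.9)))
run("small")
for n in("top","scene"):
    p,_=get_image(n); cv2.imwrite(f"pics/{n}1.png",p[:,:,::-1])
E
```

```text
[0.0, 0.20876520635268356, 0.9779657911279521, 0.0]
small opening 0.02623302682077321 t 4.125
held 0.02617438951695681 [ 7.58381261e-02 -1.47768529e-01  1.89870210e+00 -4.71316400e-04
  1.39303949e+00 -1.06540468e-01]
stop dz 0.0 df [-1.   0.6  4.9] opening 0.02651355790391056
t 10.5167
```

View pics/scene1.png

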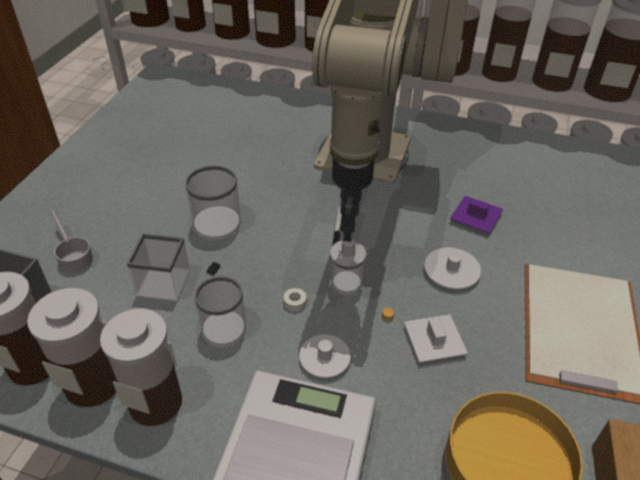

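The small lid sits on its canister at (348,254) in the scene view, and contact came exactly at the home height. I'll run the other three the same way.

Run:
```python
from h import *
for k in("medium","large","square"): run(k)
p=get_position(); movep([.40,.02,.35],qd(0.))
for n in("top","scene"):
    p,d=get_image(n); cv2.imwrite(f"pics/{n}2.png",p[:,:,::-1]); c=get_calibration(n); W=cloud(c,d)
    big=cv2.resize(p[:,:,::-1],None,fx=4,fy=4,interpolation=cv2.INTER_CUBIC)
    for k in("small","medium","large","square"):
        C=P["can_"+k]; z=T["can_"+k][1]; r=T["lid_"+k][2]
        m=(np.hypot(W[...,0]-C[0],W[...,1]-C[1])<r*1.5)&(abs(W[...,2]-z-.006)<.014); Q=W[m]
        if len(Q)<20: print(n,k,len(Q)); continue
        (cx,cy),wh,a=cv2.minAreaRect(Q[:,:2].astype(np.float32))
        A=np.linalg.lstsq(np.c_[Q[:,:2]-C,np.ones(len(Q))],Q[:,2],rcond=None)[0]
        print(n,k,len(Q),"centre-can mm",np.round(1e3*(np.array([cx,cy])-C),1),"size",np.round(wh,3),"ang",round(a,1),"h-expected mm",round(1e3*(A[2]-z-.006),1),"tilt deg",np.degrees(A[:2]).round(1))
        o=sq(C,r,z+.006,np.radians(10)) if k=="square" else circ(C,r,z+.006)
        cv2.polylines(big,[np.int32((proj(c,o)+.5)*64)],True,(0,0,255),1,cv2.LINE_AA,4)
    big=big[360:1240,520:1960] if n=="top" else big[640:1560,480:1960]
    cv2.imwrite(f"pics/{n}_ov2.png",cv2.resize(big,(800,490),interpolation=cv2.INTER_AREA))
print(get_time())
```

```text
medium opening 0.02633436177778861 t 13.075
held 0.026384880920165457 [-2.39250777e-01  3.66585021e-01  1.30793678e+00  8.69657296e-04
  1.46818230e+00 -7.55855868e-02]
stop dz -0.001 df [-4.1  1.2  8.9] opening 0.0262207248603107
t 19.9667
large opening 0.02620372925417022 t 23.4333
held 0.025996768682065553 [-6.95748023e-01 -2.26973628e-01  1.89130682e+00  3.29888125e-04
  1.47744178e+00 -1.10327691e-01]
stop dz 0.0 df [-1.6  2.6  4.8] opening 0.026248707754306173
t 31.2917
square opening 0.02091469642354099 t 35.0333
held 0.021211076897961725 [-5.22632440e-01  3.27992749e-01  1.37260993e+00  3.51761100e-04
  1.44101845e+00  8.72060195e-01]
stop dz -0.001 df [-3.9  2.7  8.6] opening 0.020681051037654028
t 43.125
top small 115 centre-can mm [-19.   23.2] size [0.051 0.013] ang 34.8 h-expected mm -0.2 tilt deg [-0.2 -0.5]
top medium 1131 centre-can mm [ 4.1 -9.5] size [0.097 0.076] ang 20.5 h-expected mm -0.0 tilt deg [-0.4  0.8]
top large 3022 centre-can mm [0.6 1.1] size [0.121 0.12 ] ang 9.9 h-expected mm -0.2 tilt deg [-0.   0.1]
top square 2027 centre-can mm [1.8 0.3] size [0.099 0.099] ang 10.5 h-expected mm -0.2 tilt deg [-0. -0.]
scene small 672 centre-can mm [ 3.  -0.6] size [0.072 0.072] ang 14.1 h-expected mm 2.6 tilt deg [-4.1 -1.7]
scene medium 1530 centre-can mm [-0.4 -0.9] size [0.099 0.096] ang 26.0 h-expected mm 2.0 tilt deg [-1.8 -1. ]
scene large 1495 centre-can mm [ 1.  -1.2] size [0.125 0.12 ] ang 49.6 h-expected mm 2.3 tilt deg [-1.8 -1.1]
scene square 1551 centre-can mm [ 2.4 -1.2] size [0.101 0.099] ang 10.3 h-expected mm 1.9 tilt deg [-1.4 -1.3]
44.725
```

View pics/top_ov2.png

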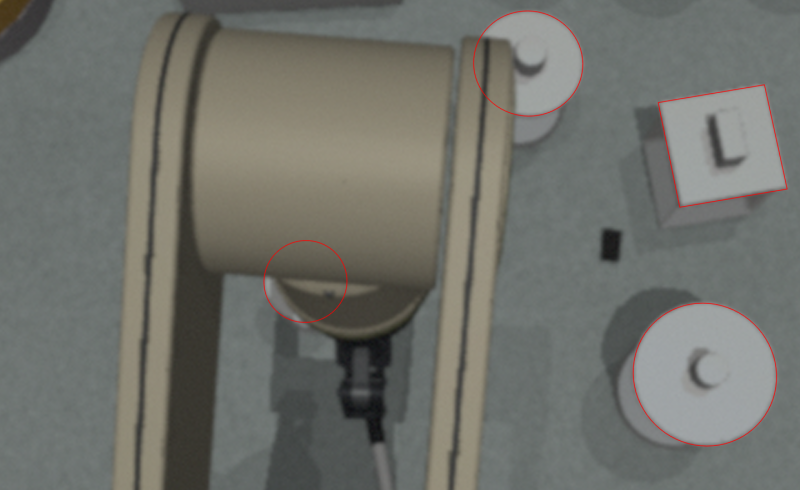

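View pics/scene_ov2.png

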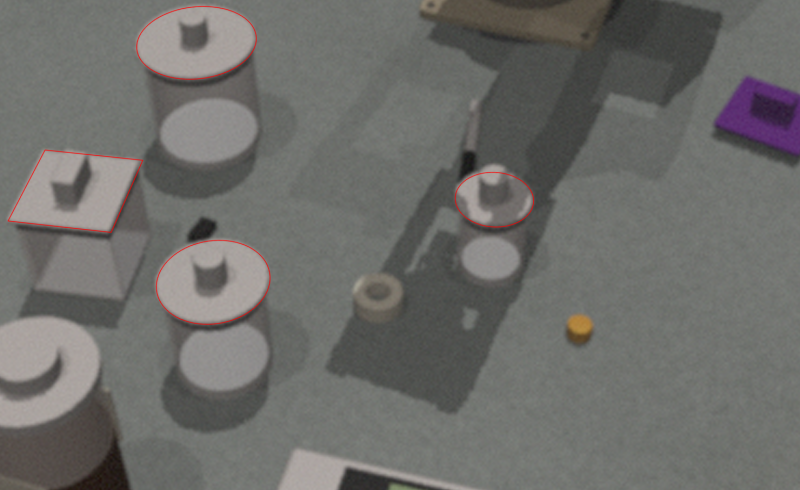

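Large, medium and square are level and centred in both views, but the arm hides the small lid from the top camera. I'll move the arm aside and check again.

Run:
```python
from h import *
movep([.20,.48,.35],qd(1.2))
for n in("top","scene"):
    p,d=get_image(n); c=get_calibration(n); W=cloud(c,d)
    for k in("small","medium","large","square"):
        C=P["can_"+k]; z=T["can_"+k][1]; r=T["lid_"+k][2]
        h=np.hypot(W[...,0]-C[0],W[...,1]-C[1])
        m=(h<r*1.5)&(abs(W[...,2]-z-.006)<.008); Q=W[m]
        (cx,cy),wh,a=cv2.minAreaRect(Q[:,:2].astype(np.float32))
        Q=W[m&(h>.022)&(h<r-.004)]; 
        A=np.linalg.lstsq(np.c_[Q[:,:2]-C,np.ones(len(Q))],Q[:,2],rcond=None)[0]
        print(n,k,len(Q),np.round(1e3*(np.array([cx,cy])-C),1),np.round(wh,3),round(1e3*(A[2]-z-.006),1),np.degrees(A[:2]).round(1))
    if n=="top": cv2.imwrite("pics/top3.png",cv2.resize(p[90:310,130:490,::-1],(800,489),interpolation=cv2.INTER_CUBIC))
print(get_time())
```

```text
top small 471 [-0.  -0.3] [0.073 0.072] -0.2 [0.  0.2]
top medium 1153 [-0.1  0.5] [0.097 0.096] -0.3 [-0.1  0.1]
top large 2410 [0.8 0.9] [0.121 0.121] -0.3 [-0.   0.1]
top square 1088 [1.6 0.2] [0.099 0.099] -0.3 [-0.1  0.1]
scene small 265 [ 2.  -0.5] [0.072 0.072] 2.6 [-0.8  0. ]
scene medium 930 [ 0.5 -0.9] [0.096 0.097] 2.4 [-0.2 -0.5]
scene large 1005 [ 1.4 -1. ] [0.123 0.122] 2.7 [-0.3 -0.3]
scene square 693 [ 2.3 -1.6] [0.102 0.099] 2.6 [-0.3 -0. ]
46.65
```

View pics/top3.png

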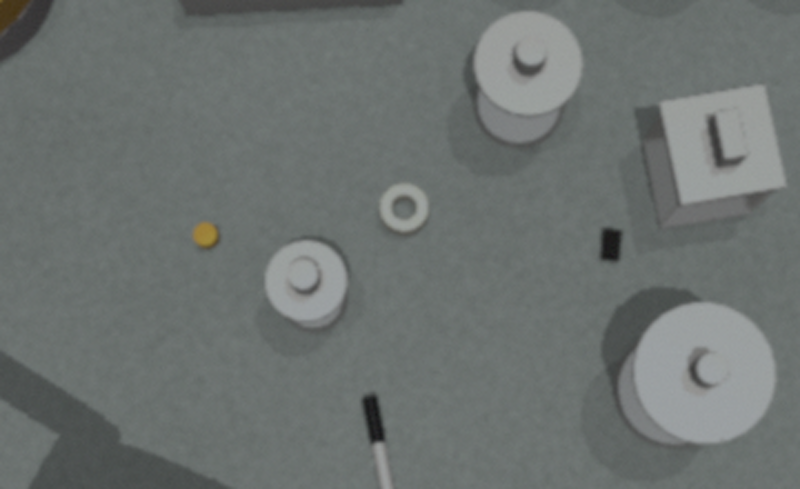

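The top view shows all four lids seated and centred: small (306,283), medium (528,64), square (722,144) and large (705,372).

```bash
python3 -c "
from cell import *
print(finish_job(),get_time())"
```

```text
the job is handed in; nothing more can be done
the job is handed in; nothing more can be done
```

All four lids are on their own canisters, and I handed the job in at about 47 s of the 99 s allowed.

- **Placing:** each lid was lifted by its grip, lowered until light contact (under 9 N at the wrist), and released. Contact came within 1 mm of the home height every time. The purple look-alike was not touched.
- **Top camera:** with the arm clear, the plates are within 0.3 mm of their home height, tilted no more than 0.2°, and centred within 1.6 mm of the measured canister positions.
- **Disagreement between cameras:** the scene camera reads all four lids about 2.6 mm higher than the top camera. It gave the same 2–2.5 mm offset for the lids on the table at the start, so I took it as a calibration bias. It shows tilts of up to 0.8°, the largest on the small lid.
- **Discarded reading:** an earlier scene-camera fit gave about 4° of tilt on the small lid. I put that down to points on the grip being included. Fitted to the plate alone, the tilt fell to 0.8°, and the top camera showed 0.2°.

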